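# Seat the tube rack in the rack reader

## Task

Push the large microtube rack along the bench into the inside corner of the rack reader, so that its long side lies flush against the long back rail and its short end flush against the short side rail, then move clear of it. Slide it only: do not lift or tip it, and leave the bottle, the flask and the small rack where they stand.

Things in the scene. Friction and masses are not known exactly. Their poses are not given: they have to be found in the camera images.
- rack: Large microtube rack: loose block with upright sides, 104 mm along its x, 150 mm along its y, 32 mm high (43 mm with the caps of ten tubes fixed in it), 0.25 to 0.5 kg; takes about 1 to 4 N to slide. Origin: centre of its underside, z up. Starts about 40 to 95 mm short of each rail, turned up to 0.35 rad to the reader. Seated: axes parallel to the reader's, origin at reader x -52, y -75 mm.
- reader: Rack reader, fixed: two rails 12 mm thick, 18 mm high, meeting in an inside corner; housing (90 by 212 mm, 36 high) behind the back rail. Origin: inside corner at bench height, z up. Back rail's inner face: plane x = 0, y 0 to -200 mm; side rail's: plane y = 0, x 0 to -120 mm. The rack belongs at x < 0, y < 0, on the bench; it is pushed along +x to the back rail, +y to the side rail.
- bottle: Amber glass bottle with white cap, loose, 64 mm diameter, 140 mm high; leave alone. Origin: centre of its underside. It stands outside the side rail.
- flask: Small grey conical flask with stopper, loose, 56 mm diameter, 70 mm high; leave alone. Origin: centre of its underside.
- small_rack: Small rack of the same plastic, loose, 58 by 76 mm (its x, y), 24 mm high (35 mm with its one tube); leave alone. Origin: centre of its underside. It stands to the robot's right of the large rack.
Mind the look-alikes: they are no part of the job. What is shaped like the rack but orange is not meant.

How it is judged (in metres and radians):
At the end, for the whole second after the job is handed in: The large rack stands flat and at rest on the bench in the inside corner, parallel to the rails within 0.03 rad, with a gap at its middle of under 4 mm to the back rail and under 4 mm to the side rail (x of rack in the frame of reader between -0.056 and -0.048 m and y of rack in the frame of reader between -0.079 and -0.071 m and angle between the x axis of rack and the x axis of reader, either way round below 0.03 rad and height (world z) of rack below 0.004 m and angle between rack's own z axis and vertical below 0.03 rad and linear speed of rack below 0.01 m/s); the robot touches nothing.
It fails at once if the large rack is lifted off the bench (over 8 mm) or tipped (over 0.1 rad) (height (world z) of rack above 0.008 m or angle between rack's own z axis and vertical above 0.1 rad).
It fails at once if the bottle is shifted by more than 15 mm, or tipped or lifted (distance of bottle from where it was at the start of the episode above 0.015 m or angle between bottle's own z axis and vertical above 0.25 rad).
It fails at once if the stoppered flask is shifted by more than 15 mm, or tipped or lifted (distance of flask from where it was at the start of the episode above 0.015 m or angle between flask's own z axis and vertical above 0.25 rad).
It fails at once if the small rack is shifted by more than 15 mm, or tipped or lifted (distance of small_rack from where it was at the start of the episode above 0.015 m or angle between small_rack's own z axis and vertical above 0.25 rad).
It also fails if it takes over 48 s, if anything falls off the work surface, if the arm or the gripper's body presses on something with over 40 N, if the wrist force passes 120 N, or if a joint passes its speed limit or range.

## Robot

A 7-joint arm with a two-finger parallel gripper is mounted at the origin on the work surface. World frame = base frame: x ahead of the robot, y to its left, z up, the work surface at z = 0. Lengths are in m, angles in degrees, forces in N, time in s.
With the tool pointing down it reaches from about 0.425 to 1.025 m from the base axis. Payload 3.6 kg.
Tool frame: the origin (TCP) lies at the very end of the fingers, on their centre line; the grasp point (between the pads) lies bot.tcp_to_grasp behind it (bot.tcp_to_grasp is the distance from the TCP to the grasp point, in m); z points along the fingers, y is the line along which they close (so a half turn about z gives the same grasp; the last joint's range is limited). The gripper opens to 85 mm and grips with 20 to 120 N. Pads are 22 mm wide; open, the fingers measure 114 mm over their backs; the gripper's body (76 mm by 85 mm) begins 54 mm behind the grasp point. The pads swing forward as they close: fully open they stand 13 mm farther back than shut.
Start: joints at [70.617, 33.873, 2.773, 92.16, -1.908, 54.013, -1.931], TCP at [0.176, -0.703, 0.231] pointing down, gripper open.
Joint ranges: [-153.93, 153.93], [-27.13, 128.08], [-72.61, 78.16], [10.71, 143.7], [-87.88, 267.88], [4.46, 118.87], [-176.78, 176.78]. Speed limits (degrees/s): [147.25, 147.25, 180, 180, 180, 180, 180].

## Interface

Orientations are given as [roll, pitch, yaw] about the fixed x, y, z axes, in that order (R = Rz(yaw) Ry(pitch) Rx(roll)).
In Python, from rig import bot, get_image gives the robot as it stands. The module is installed in compiled form; this text tells all that it offers.
- The arm moves only by the tool jog_arm, never from a script. Its argument "deltas" is a list of rows, each an object with "xyz": the shift along the tool's x, y, z in mm, a list of three; "rot": the turn, a rotation vector about the tool's x, y, z in degrees, a list of three. In form: [{"xyz": [x, y, z], "rot": [rx, ry, rz]}, ...]. A call has 1 to 10 rows; each row is the pose to reach, as a shift and turn from the pose commanded when the call began, along the tool's axes at that moment; what a row does not reach only later rows make up. A row lasts 1/10 s, in which the tool goes at most 50 mm and 8.59 degrees, less where a joint would pass 70% of its speed; a pose out of reach is approached as far as the arm can. A call with a gripper value outside its range is refused whole. "grip" is the closure, from -1 (fully open) to 1 (shut), so that 0 is half open, set as the call begins (left out, the last holds). The fingers move at their own pace and stop on an object; "grip_force" is the grip in N (left out, the last holds). Time passes only in rows, so rows that repeat a pose let the fingers close. It gives the time, the measured TCP pose, the force, the opening and the grip force at its end, in the units of the state.
- bot.get_state(): the state, without advancing time (a new reading comes with each control period).
- get_image(name): name is "scene" or "top" or "wrist"; returns a dict with "frame" (384x512x3 uint8, red, green, blue), "z_map" (384x512 float32, m along the optical axis (not along the pixel's ray), 0 where there is no reading), "mtx" (3x3 intrinsics, pixels), "extrinsics" (4x4, takes a point from camera to world coordinates). Camera axes: x right, y down, z forward; pixel columns grow to the right and rows downward; lengths in m; the calibration is good to about 2 mm. A picture is of the moment at which its call begins.
- bot.job_done(): hands the job in; it is judged then, once.
The state is a dict: "clock": time; "joints": joint angles; "joint_vel": joint speeds; "effort": joint torques, N m; "tool_pos": TCP position; "tool_rot": TCP orientation; "contact_force": force on the tool from outside, world axes, zero at the start; "torque": the same for the moment, N m; "width": opening from 0.0 (shut) to 1.0 (fully open); "grip_force": force on a finger pad.
Only numpy, scipy, OpenCV 4.12 (cv2) and the standard library are available. Lean on these libraries where they do the work, as an engineer would, in place of code of your own. Each camera call takes 0.05 s, during which the arm holds its last target. There are 200 camera calls.

## Working session

There is one attempt and no reset: what is moved stays moved. The work goes in short steps, Python scripts to look and compute and a tool call to move; the robot and the scene stay as the last step left them, time stands still between calls to the robot, and variables do not carry over. Pictures are saved under pics/ and viewed, at most 10 in all, crops included, and the job is handed in when it is done.

Besides the shell and the picture viewer there is one more tool, called after ">>>" as a command line: name --argument value ..., lists and objects as JSON in quotes. jog_arm: Moves the arm, as the interface text tells. Its arguments: {"type":"object","properties":{"deltas":{"type":"array","items":{"type":"object","properties":{"xyz":{"type":"array","items":{"type":"number"}},"rot":{"type":"array","items":{"type":"number"}}}}},"grip":{"type":"number"},"grip_force":{"type":"number"}},"required":["deltas"]}

```bash
mkdir -p pics; python3 - <<'E'
from rig import bot,get_image
import cv2,numpy as np
s=bot.get_state();print(s['clock'],s['tool_pos'],s['tool_rot'],bot.tcp_to_grasp)
for n in('top','scene'):
    d=get_image(n);np.savez(f'{n}0.npz',**d);cv2.imwrite(f'pics/{n}0.png',d['frame'][:,:,::-1]);print(n,d['mtx'].tolist(),np.round(d['extrinsics'],3).tolist())
E
```

```text
0.0 [ 0.17551284 -0.70256975  0.23014322] [-1.79872520e+02  6.90094268e-03  1.40278199e+01] 0.0187
top [[346.85500206693354, 0.0, 253.50886987508497], [0.0, 346.85500206693354, 189.13323633206565], [0.0, 0.0, 1.0]] [[0.014, -0.986, 0.168, 0.39], [-1.0, -0.017, -0.017, -0.03], [0.02, -0.167, -0.986, 0.833], [0.0, 0.0, 0.0, 1.0]]
scene [[383.96757633583496, 0.0, 252.69569100731937], [0.0, 383.96757633583496, 195.36462092897298], [0.0, 0.0, 1.0]] [[0.768, 0.521, -0.373, 0.91], [0.64, -0.61, 0.467, -0.492], [0.016, -0.597, -0.802, 0.866], [0.0, 0.0, 0.0, 1.0]]
```

View pics/top0.png

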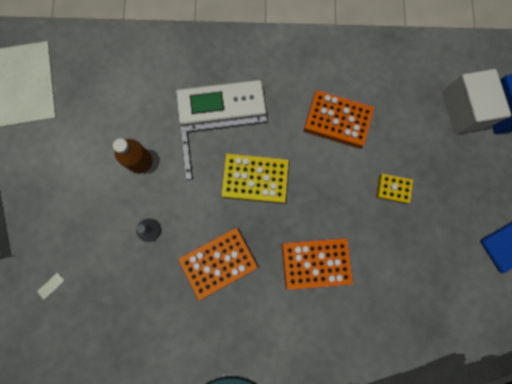

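View pics/scene0.png

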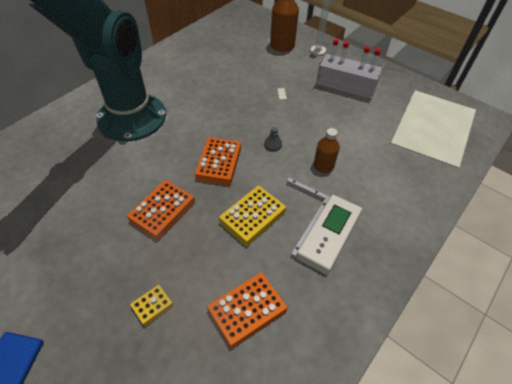

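The top view shows the yellow large rack at about (255,178), with the reader corner at about (188,129). The bottle is at (130,155), the flask at (149,230) and the small rack at (395,188). Next I'll measure the rack and the rails.

```bash
cat > h.py <<'E'
import cv2,numpy as np
from rig import bot,get_image
def world(d):
    v,u=np.mgrid[:384,:512];z=d['z_map'];K=d['mtx']
    p=np.stack([(u-K[0,2])/K[0,0]*z,(v-K[1,2])/K[1,1]*z,z],-1)
    E=d['extrinsics'];return p@E[:3,:3].T+E[:3,3]
def ray(d,uv,h):
    K=d['mtx'];E=d['extrinsics'];uv=np.asarray(uv,float)
    r=np.c_[(uv-[K[0,2],K[1,2]])/[K[0,0],K[1,1]],np.ones(len(uv))]@E[:3,:3].T
    return (E[:3,3]+r*((h-E[2,3])/r[:,2])[:,None])[:,:2]
def rack(d,h=.032,lo=None):
    """big yellow rack: centre, yaw of its x axis (deg, near 0), sizes; top face by depth"""
    hsv=cv2.cvtColor(d['frame'],cv2.COLOR_RGB2HSV);W=world(d)
    m=cv2.inRange(hsv,(20,100,60),(35,255,255))
    m=m&np.where(W[...,2]>.026,255,0).astype(np.uint8)
    m=cv2.morphologyEx(m,cv2.MORPH_CLOSE,np.ones((3,3)))
    c=max(cv2.findContours(m,cv2.RETR_EXTERNAL,cv2.CHAIN_APPROX_NONE)[0],key=cv2.contourArea)
    p=ray(d,cv2.convexHull(c)[:,0],h)
    (cx,cy),(w,l),a=cv2.minAreaRect((p*1000).astype(np.float32))
    if w>l: w,l,a=l,w,a-90
    a=(a+90)%180-90
    return np.round([cx,cy],1),round(a,2),(round(w,1),round(l,1))
E
python3 - <<'E'
from h import *
for n in('top','scene'):
    d=dict(np.load(f'{n}0.npz'));print(n,rack(d))
    W=world(d)
    hsv=cv2.cvtColor(d['frame'],cv2.COLOR_RGB2HSV)
    m=(W[...,2]>.012)&(W[...,2]<.023)&(hsv[...,1]<60)&(W[...,0]>.42)&(W[...,0]<.75)&(W[...,1]>-.15)&(W[...,1]<.25)
    k,lab,st,ce=cv2.connectedComponentsWithStats(m.astype(np.uint8))
    for i in range(1,k):
        if st[i,4]>40:
            P=W[lab==i];print(i,st[i],P.min(0).round(3),P.max(0).round(3))
    if n=='top':
        im=cv2.resize(d['frame'][70:240,100:300,::-1],None,fx=4,fy=4,interpolation=cv2.INTER_CUBIC)
        ov=cv2.resize(m[70:240,100:300].astype(np.uint8),None,fx=4,fy=4,interpolation=0);im[...,2][ov>0]=255
        cv2.imwrite('pics/m.png',im[:600])
    for nm,lo,hi,zz in(('dark',(0,0,0),(179,255,55),.02),):
        mm=(W[...,2]>zz)&(W[...,2]<.2)&(hsv[...,2]<90)&(W[...,0]>.25)&(W[...,0]<.7)&(W[...,1]>.1)&(W[...,1]<.4)
        k,lab,st,ce=cv2.connectedComponentsWithStats(mm.astype(np.uint8))
        for i in range(1,k):
            if st[i,4]>40:P=W[lab==i];print(nm,st[i],P.min(0).round(3),P.max(0).round(3))
E
```

```text
top (array([554.5, -46.7]), -4.52, (106.0, 149.3))
1 [181 115  86  65 798] [ 0.551 -0.073  0.012] [0.715 0.136 0.023]
4 [138 219  22  15  70] [0.422 0.175 0.012] [0.454 0.224 0.023]
dark [115 139  36  34 783] [0.563 0.203 0.02 ] [0.625 0.262 0.138]
dark [136 220  22  21 306] [0.405 0.178 0.02 ] [0.451 0.223 0.072]
scene (array([556.2, -49.1]), -4.53, (105.9, 152.6))
2 [266 141  16   9  61] [0.422 0.174 0.012] [0.459 0.224 0.023]
4 [287 178  43  86 489] [ 0.552 -0.075  0.012] [0.749 0.137 0.023]
dark [265 129  16  18 190] [0.409 0.174 0.02 ] [0.454 0.222 0.072]
dark [314 135  25  35 600] [0.569 0.2   0.02 ] [0.628 0.247 0.133]
```

View pics/m.png

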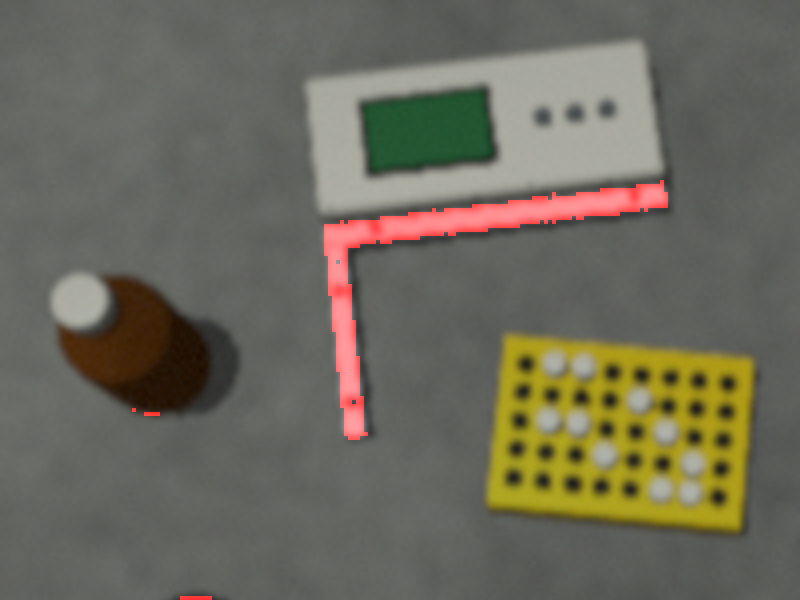

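The red overlay marks the rail tops: the back rail runs from about (330,235) to (665,195) in the crop, and the side rail from about (337,250) to (355,435). I'll fit the centre lines of both.

```bash
cat >> h.py <<'E'
def rails(d):
    W=world(d);hsv=cv2.cvtColor(d['frame'],cv2.COLOR_RGB2HSV)
    m=(W[...,2]>.012)&(W[...,2]<.023)&(hsv[...,1]<60)&(W[...,0]>.5)&(W[...,0]<.73)&(W[...,1]>-.15)&(W[...,1]<.17)
    k,lab,st,ce=cv2.connectedComponentsWithStats(m.astype(np.uint8));i=1+np.argmax(st[1:,4])
    v,u=np.nonzero(lab==i);p=ray(d,np.c_[u,v],.018)*1000
    out=[]
    back=p[(p[:,1]<95)&(p[:,0]>655)];side=p[p[:,0]<645]
    for q in(back,side):
        vx,vy,x,y=cv2.fitLine(q.astype(np.float32),cv2.DIST_HUBER,0,.01,.01).ravel();out.append((vx,vy,x,y))
    b,s=out
    ab=np.degrees(np.arctan2(-b[0]*np.sign(b[1]),abs(b[1])));as_=np.degrees(np.arctan2(s[1]*np.sign(s[0]),abs(s[0])))
    t=np.linalg.solve(np.c_[b[:2],-np.array(s[:2])],np.array(s[2:])-b[2:]);c=np.array(b[2:])+t[0]*np.array(b[:2])
    a=np.radians((ab*2+as_)/3);R=np.array([[np.cos(a),-np.sin(a)],[np.sin(a),np.cos(a)]])
    return c-R@[6,6],ab,as_,len(back),len(side)
E
python3 - <<'E'
from h import *
for n in('top','scene'):
    d=dict(np.load(f'{n}0.npz'));print(n,rails(d))
    W=world(d);hsv=cv2.cvtColor(d['frame'],cv2.COLOR_RGB2HSV)
    m=cv2.inRange(hsv,(20,100,60),(35,255,255))>0
    P=W[m&(W[...,1]<-.2)];print(P.min(0),P.max(0))
E
```

```text
top (array([671.47415257, 123.42038536]), np.float32(8.572301), np.float32(8.303826), 438, 206)
[ 0.50180241 -0.4355086  -0.00293639] [ 0.57821198 -0.34107321  0.03169666]
scene (array([669.48485929, 122.06177157]), np.float32(9.604643), np.float32(9.266283), 234, 148)
[ 0.48965786 -0.49220115 -0.0026173 ] [ 0.90974162 -0.33790069  0.86628727]
```

>>> jog_arm --deltas '[{"xyz":[447,-551,110],"rot":[0,0,5.3]},{"xyz":[447,-551,110],"rot":[0,0,5.3]},{"xyz":[447,-551,110],"rot":[0,0,5.3]},{"xyz":[447,-551,110],"rot":[0,0,5.3]},{"xyz":[447,-551,110],"rot":[0,0,5.3]},{"xyz":[447,-551,110],"rot":[0,0,5.3]},{"xyz":[447,-551,110],"rot":[0,0,5.3]},{"xyz":[447,-551,110],"rot":[0,0,5.3]},{"xyz":[447,-551,110],"rot":[0,0,5.3]},{"xyz":[447,-551,110],"rot":[0,0,5.3]}]' --grip 0

```text
clock: 1.1
tool_pos: [0.3851, -0.2539, 0.1544]
tool_rot: [180.0, -0.0, 8.7]
contact_force: [1.1, -0.7, 0.1]
width: 0.502
grip_force: 0.0
```

>>> jog_arm --deltas '[{"xyz":[119,-178,40],"rot":[0,0,0]},{"xyz":[119,-178,40],"rot":[0,0,0]},{"xyz":[119,-178,40],"rot":[0,0,0]},{"xyz":[119,-178,40],"rot":[0,0,0]},{"xyz":[119,-178,40],"rot":[0,0,0]},{"xyz":[119,-178,40],"rot":[0,0,0]},{"xyz":[119,-178,40],"rot":[0,0,0]},{"xyz":[119,-178,40],"rot":[0,0,0]}]'

```text
clock: 1.9
tool_pos: [0.4744, -0.0634, 0.1148]
tool_rot: [180.0, 0.1, 8.6]
contact_force: [0.2, -0.4, -0.5]
width: 0.497
grip_force: 0.0
```

```bash
python3 - <<'E'
from h import *
s=bot.get_state();print(s['clock'],s['tool_pos'],s['tool_rot'],s['contact_force'])
d=get_image('top');cv2.imwrite('pics/t1.png',d['frame'][:,:,::-1])
d=get_image('wrist');np.savez('w1.npz',**d);cv2.imwrite('pics/w1.png',d['frame'][:,:,::-1])
print(d['extrinsics'].round(3).tolist())
E
```

```text
1.9 [ 0.4744021  -0.06342721  0.11476717] [1.79958690e+02 5.20027046e-02 8.56825127e+00] [ 0.24968626 -0.40882152 -0.51430483]
[[0.148, -0.941, -0.304, 0.552], [-0.989, -0.141, -0.046, -0.051], [0.0, 0.307, -0.952, 0.256], [0.0, 0.0, 0.0, 1.0]]
```

View pics/w1.png

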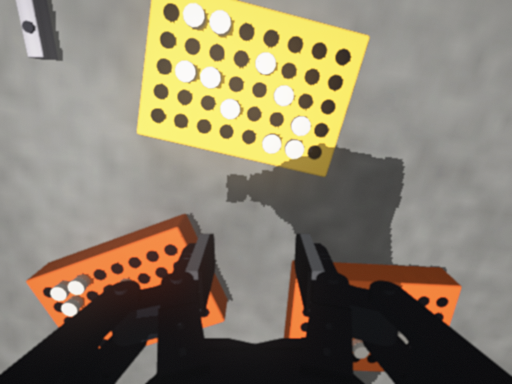

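The wrist view shows the yellow rack's near edge running from about (138,133) to (325,175). Two orange racks lie behind the fingers, with corners near (188,215) and (297,262), so I'll check their clearance.

```bash
python3 - <<'E'
from h import *
d=dict(np.load('w1.npz'));W=world(d);hsv=cv2.cvtColor(d['frame'],cv2.COLOR_RGB2HSV)
m=cv2.inRange(hsv,(3,150,60),(17,255,255))&np.where((W[...,2]<.05)&(W[...,2]>.026),255,0).astype(np.uint8)
for c in cv2.findContours(m,0,1)[0]:
    if cv2.contourArea(c)>300:
        p=W[c[:,0,1],c[:,0,0]]; print(p[p[:,0].argmax()].round(3),p[p[:,1].argmin()].round(3),p[p[:,1].argmax()].round(3))
print(ray(d,[[138,133],[325,175]],.032).round(3))
s=bot.get_state()
d=dict(np.load('top0.npz'));W=world(d);hsv=cv2.cvtColor(d['frame'],cv2.COLOR_RGB2HSV)
m=cv2.inRange(hsv,(3,150,60),(17,255,255))&np.where((W[...,2]<.05)&(W[...,2]>.026),255,0).astype(np.uint8)
for c in cv2.findContours(m,0,1)[0]:
    if cv2.contourArea(c)>300: print((cv2.boxPoints(cv2.minAreaRect((ray(d,c[:,0],.032)*1000).astype(np.float32)))).round().tolist())
E
```

```text
[ 0.379 -0.037  0.029] [ 0.349 -0.052  0.031] [ 0.35  -0.032  0.031]
[ 0.418 -0.255  0.026] [ 0.379 -0.262  0.03 ] [ 0.409 -0.157  0.026]
[ 0.404 -0.111  0.029] [ 0.342 -0.132  0.03 ] [ 0.402 -0.11   0.029]
[ 0.439 -0.003  0.028] [ 0.422 -0.013  0.026] [0.366 0.125 0.03 ]
[[ 0.512  0.031]
 [ 0.501 -0.115]]
[[300.0, -120.0], [314.0, -269.0], [417.0, -260.0], [402.0, -110.0]]
[[275.0, 75.0], [347.0, -55.0], [437.0, -4.0], [365.0, 125.0]]
[[635.0, -307.0], [736.0, -337.0], [779.0, -193.0], [677.0, -163.0]]
```

>>> jog_arm --deltas '[{"xyz":[0,0,40],"rot":[0,0,0]},{"xyz":[0,0,70],"rot":[0,0,0]},{"xyz":[0,0,95],"rot":[0,0,0]},{"xyz":[0,0,107],"rot":[0,0,0]},{"xyz":[0,0,107],"rot":[0,0,0]}]'

```text
clock: 2.5
tool_pos: [0.4743, -0.0626, 0.0067]
tool_rot: [-180.0, 0.2, 8.6]
contact_force: [-0.2, 0.1, 0.6]
width: 0.496
grip_force: 0.0
```

>>> jog_arm --deltas '[{"xyz":[5,0,0],"rot":[0,0,0]},{"xyz":[10,0,0],"rot":[0,0,0]},{"xyz":[15,0,0],"rot":[0,0,0]},{"xyz":[20,0,0],"rot":[0,0,0]},{"xyz":[25,0,0],"rot":[0,0,0]},{"xyz":[30,0,0],"rot":[0,0,0]},{"xyz":[35,0,0],"rot":[0,0,0]},{"xyz":[40,0,0],"rot":[0,0,0]},{"xyz":[45,0,0],"rot":[0,0,0]},{"xyz":[50,0,0],"rot":[0,0,0]}]'

```text
clock: 3.5
tool_pos: [0.5251, -0.0542, 0.0077]
tool_rot: [180.0, 0.0, 8.7]
contact_force: [-4.1, -3.3, 3.3]
width: 0.498
grip_force: 2.1
```

```bash
cat > look.py <<'E'
from h import *
import sys
s=bot.get_state();print(s['clock'],s['tool_pos'],s['contact_force'].round(1) if hasattr(s['contact_force'],'round') else s['contact_force'])
c=np.array([670.5,122.8]);a=np.radians(8.8);R=np.array([[np.cos(a),-np.sin(a)],[np.sin(a),np.cos(a)]])
for n in('top','scene'):
    d=get_image(n);r=rack(d);print(n,r,'in reader',(R.T@(r[0]-c)).round(1),round(r[1]-8.8,1))
print('tcp in reader',(R.T@(np.array(s['tool_pos'][:2])*1000-c)).round(1))
if len(sys.argv)>1:
    for n in sys.argv[2:]: cv2.imwrite(f'pics/{n}{sys.argv[1]}.png',get_image(n)['frame'][:,:,::-1])
E
python3 look.py 2 scene
```

```text
3.5 [ 0.52510075 -0.05417223  0.00767861] [-4.1 -3.3  3.3]Traceback (most recent call last):
  File "look.py", line 6, in <module>
    d=get_image(n);r=rack(d);print(n,r,'in reader',(R.T@(r[0]-c)).round(1),round(r[1]-8.8,1))
                     ~~~~^^^
  File "h.py", line 17, in rack
    c=max(cv2.findContours(m,cv2.RETR_EXTERNAL,cv2.CHAIN_APPROX_NONE)[0],key=cv2.contourArea)
ValueError: max() iterable argument is empty
```

```bash
python3 - <<'E'
t=open('look.py').read().replace("for n in('top','scene'):\n    d=get_image(n);r=rack(d);","for n in('top','scene','wrist'):\n    d=get_image(n)\n    try: r=rack(d)\n    except ValueError: continue\n    ")
open('look.py','w').write(t)
E
python3 look.py 2 scene wrist; python3 -c "
import cv2,numpy as np;cv2.imwrite('pics/b2.png',cv2.resize(np.hstack([cv2.imread('pics/scene2.png'),cv2.imread('pics/wrist2.png')]),(800,300)))"
```

```text
3.55 [ 0.52690091 -0.05379716  0.00769999] [-0.6 -0.9 -1.8]
scene (array([587.4, -33.9]), 6.58, (107.5, 153.5)) in reader [-106.1 -142.1] -2.2
wrist (array([587.1, -30.3]), 6.86, (98.2, 147.0)) in reader [-105.8 -138.5] -1.9
tcp in reader [-168.9 -152.5]
```

View pics/b2.png

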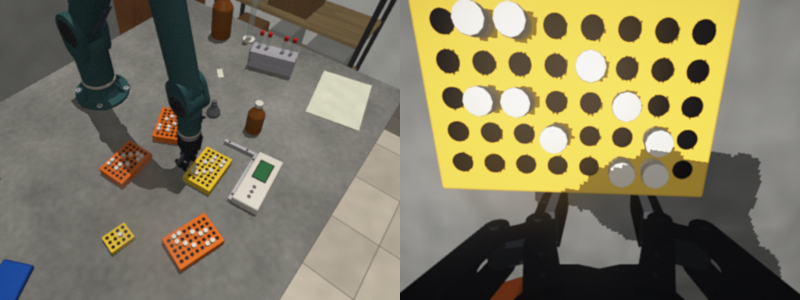

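The rack has turned to within about 2° of the reader and lies flush on both fingers. I'll keep pushing towards the back rail and stop a few millimetres short.

>>> jog_arm --deltas '[{"xyz":[5,0,0],"rot":[0,0,0]},{"xyz":[10,0,0],"rot":[0,0,0]},{"xyz":[15,0,0],"rot":[0,0,0]},{"xyz":[20,0,0],"rot":[0,0,0]},{"xyz":[25,0,0],"rot":[0,0,0]},{"xyz":[30,0,0],"rot":[0,0,0]},{"xyz":[34,0,0],"rot":[0,0,0]},{"xyz":[38,0,0],"rot":[0,0,0]},{"xyz":[41,0,0],"rot":[0,0,0]},{"xyz":[44,0,0],"rot":[0,0,0]}]'

```text
clock: 4.8
tool_pos: [0.5653, -0.0474, 0.0075]
tool_rot: [-179.9, 0.4, 8.8]
contact_force: [-5.9, -0.5, 4.6]
width: 0.503
grip_force: 2.9
```

```bash
python3 look.py
```

```text
4.8 [ 0.56528894 -0.04739339  0.00750031] [-5.9 -0.5  4.6]
scene (array([625.5, -26. ]), 8.81, (105.7, 153.3)) in reader [ -67.2 -140.2] 0.0
wrist (array([624.9, -22.5]), 8.75, (97.0, 147.0)) in reader [ -67.3 -136.6] -0.1
tcp in reader [-130.  -152.1]
```

>>> jog_arm --deltas '[{"xyz":[3,0,0],"rot":[0,0,0]},{"xyz":[6,0,0],"rot":[0,0,0]},{"xyz":[8,0,0],"rot":[0,0,0]},{"xyz":[9,0,0],"rot":[0,0,0]},{"xyz":[10,0,0],"rot":[0,0,0]},{"xyz":[10,0,0],"rot":[0,0,0]}]'

```text
clock: 5.55
tool_pos: [0.5783, -0.0458, 0.0076]
tool_rot: [-180.0, -0.0, 8.7]
contact_force: [-2.6, 0.2, -1.8]
width: 0.502
grip_force: 0.9
```

```bash
python3 look.py
```

```text
5.55 [ 0.57832823 -0.04575395  0.00759563] [-2.6  0.2 -1.8]
scene (array([636.7, -24.6]), 8.94, (107.1, 153.2)) in reader [ -56.  -140.5] 0.1
wrist (array([636.1, -21.2]), 8.72, (97.2, 146.9)) in reader [ -56. -137.] -0.1
tcp in reader [-116.9 -152.5]
```

>>> jog_arm --deltas '[{"xyz":[-20,0,0],"rot":[0,0,0]},{"xyz":[-30,0,-10],"rot":[0,0,0]},{"xyz":[-30,0,-50],"rot":[0,0,0]},{"xyz":[-30,0,-90],"rot":[0,0,0]},{"xyz":[-30,0,-110],"rot":[0,0,0]},{"xyz":[-30,0,-110],"rot":[0,0,0]}]'

```text
clock: 6.3
tool_pos: [0.5521, -0.0508, 0.122]
tool_rot: [179.9, -0.6, 8.7]
contact_force: [1.1, 0.4, -0.8]
width: 0.503
grip_force: 0.0
```

```bash
python3 look.py; python3 -c "
from rig import bot;s=bot.get_state();print(s['joints'],s['tool_rot'])"
```

```text
6.3 [ 0.55209043 -0.05075595  0.12197419] [ 1.1  0.4 -0.8]
top (array([ 553.6, -373.8]), -31.36, (12.8, 29.4)) in reader [-191.5 -472.9] -40.2
scene (array([638.7, -27.7]), 8.74, (104.6, 159.7)) in reader [ -54.5 -143.9] -0.1
wrist (array([636.1, -21.4]), 8.71, (97.5, 148.0)) in reader [ -56.1 -137.2] -0.1
tcp in reader [-143.6 -153.4]
[ -2.31701042  30.86493081   3.88566289 119.7288341   -4.06193687
  29.48435268 -76.72245277] [ 1.79998559e+02 -4.19528855e-02  8.72197923e+00]
```

>>> jog_arm --deltas '[{"xyz":[88,91,0],"rot":[0,0,-90]},{"xyz":[88,91,0],"rot":[0,0,-90]},{"xyz":[88,91,0],"rot":[0,0,-90]},{"xyz":[88,91,0],"rot":[0,0,-90]},{"xyz":[88,91,0],"rot":[0,0,-90]},{"xyz":[88,91,0],"rot":[0,0,-90]},{"xyz":[88,91,0],"rot":[0,0,-90]},{"xyz":[88,91,0],"rot":[0,0,-90]},{"xyz":[88,91,0],"rot":[0,0,-90]},{"xyz":[88,91,0],"rot":[0,0,-90]}]'

```text
clock: 7.45
tool_pos: [0.6482, -0.1268, 0.1157]
tool_rot: [-179.8, -0.1, 95.0]
contact_force: [0.5, -0.6, 0.7]
width: 0.503
grip_force: 0.0
```

>>> jog_arm --deltas '[{"xyz":[0,0,0],"rot":[0,0,-4.1]},{"xyz":[0,0,0],"rot":[0,0,-4.1]},{"xyz":[0,0,0],"rot":[0,0,-4.1]}]'

```text
clock: 7.75
tool_pos: [0.6485, -0.127, 0.1164]
tool_rot: [-179.9, -0.1, 98.7]
contact_force: [-0.3, 0.1, 0.6]
width: 0.497
grip_force: 0.0
```

```bash
python3 look.py 3 wrist; python3 -c "
from rig import bot;s=bot.get_state();print(s['tool_rot'])"
```

```text
7.75 [ 0.64854545 -0.12700445  0.11635583] [-0.3  0.1  0.6]
top (array([634.4, -22.4]), 8.69, (106.8, 150.1)) in reader [ -57.9 -138. ] -0.1
scene (array([639.4, -24.8]), 6.39, (107.0, 155.4)) in reader [ -53.3 -141.1] -2.4
wrist (array([641.6, -41.3]), 8.72, (102.6, 106.0)) in reader [ -53.7 -157.7] -0.1
tcp in reader [ -59.9 -243.5]
[-1.79975119e+02 -2.33961662e-03  9.87460022e+01]
```

View pics/wrist3.png

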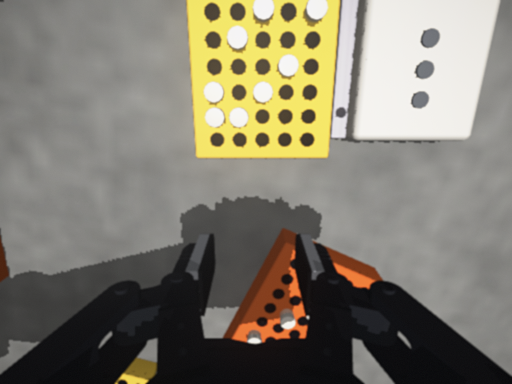

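The wrist view shows the rack's short end at about (195–328,157), parallel to the fingers, with a thin gap to the back rail near x≈332. Next I'll go down and push along +y.

>>> jog_arm --deltas '[{"xyz":[0,4,40],"rot":[0,0,0]},{"xyz":[0,4,75],"rot":[0,0,0]},{"xyz":[0,4,100],"rot":[0,0,0]},{"xyz":[0,4,108],"rot":[0,0,0]},{"xyz":[0,4,108],"rot":[0,0,0]}]'

```text
clock: 8.45
tool_pos: [0.6525, -0.1261, 0.0087]
tool_rot: [-179.9, -0.0, 98.8]
contact_force: [-0.6, -0.4, 0.5]
width: 0.503
grip_force: 0.0
```

>>> jog_arm --deltas '[{"xyz":[6,0,0],"rot":[0,0,0]},{"xyz":[12,0,0],"rot":[0,0,0]},{"xyz":[17,0,0],"rot":[0,0,0]},{"xyz":[22,0,0],"rot":[0,0,0]},{"xyz":[27,0,0],"rot":[0,0,0]},{"xyz":[32,0,0],"rot":[0,0,0]},{"xyz":[37,0,0],"rot":[0,0,0]},{"xyz":[42,0,0],"rot":[0,0,0]},{"xyz":[47,0,0],"rot":[0,0,0]},{"xyz":[50,0,0],"rot":[0,0,0]}]'

```text
clock: 9.45
tool_pos: [0.647, -0.0799, 0.011]
tool_rot: [179.9, 0.2, 98.7]
contact_force: [2.0, -5.6, 4.8]
width: 0.498
grip_force: 2.9
```

```bash
python3 look.py
```

```text
9.45 [ 0.64701211 -0.07985493  0.01104589] [ 2.  -5.6  4.8]
top (array([631.4,   3.3]), 8.69, (104.9, 152.4)) in reader [ -56.9 -112.1] -0.1
scene (array([644.7,  29.8]), 8.45, (75.1, 103.2)) in reader [-39.7 -88. ] -0.4
wrist (array([638.1, -17.8]), -81.29, (97.8, 101.2)) in reader [ -53.5 -134. ] -90.1
tcp in reader [ -54.2 -196.7]
```

>>> jog_arm --deltas '[{"xyz":[5,0,0],"rot":[0,0,0]},{"xyz":[10,0,0],"rot":[0,0,0]},{"xyz":[15,0,0],"rot":[0,0,0]},{"xyz":[20,0,0],"rot":[0,0,0]},{"xyz":[24,0,0],"rot":[0,0,0]},{"xyz":[27,0,0],"rot":[0,0,0]},{"xyz":[29,0,0],"rot":[0,0,0]},{"xyz":[30,0,0],"rot":[0,0,0]}]'

```text
clock: 10.4
tool_pos: [0.6416, -0.0494, 0.0103]
tool_rot: [180.0, 0.1, 98.7]
contact_force: [0.8, -5.3, 5.0]
width: 0.497
grip_force: 2.9
```

>>> jog_arm --deltas '[{"xyz":[1,0,0],"rot":[0,0,0]},{"xyz":[2,0,0],"rot":[0,0,0]}]'

```text
clock: 10.6
tool_pos: [0.6413, -0.0478, 0.0103]
tool_rot: [180.0, 0.2, 98.7]
contact_force: [0.6, -4.9, 4.7]
width: 0.503
grip_force: 2.9
```

```bash
python3 look.py
```

```text
10.6 [ 0.64134493 -0.04778655  0.01030614] [ 0.6 -4.9  4.7]
top (array([625.3,  35.2]), 8.68, (106.1, 152.3)) in reader [-58.1 -79.7] -0.1
scene (array([642. ,  63.2]), 8.68, (69.1, 100.3)) in reader [-37.3 -54.5] -0.1
wrist (array([632.7,  13.6]), -81.33, (97.8, 101.2)) in reader [ -54.1 -102.1] -90.1
tcp in reader [ -54.9 -164.1]
```

Force is still steady at about 5 N, which is only sliding friction. I'll creep forward until it rises.

>>> jog_arm --deltas '[{"xyz":[1,0,0],"rot":[0,0,0]},{"xyz":[2,0,0],"rot":[0,0,0]},{"xyz":[3,0,0],"rot":[0,0,0]}]'

```text
clock: 11.05
tool_pos: [0.6409, -0.0448, 0.0103]
tool_rot: [180.0, 0.2, 98.7]
contact_force: [0.9, -6.0, 4.8]
width: 0.495
grip_force: 2.8
```

>>> jog_arm --deltas '[{"xyz":[1,0,0],"rot":[0,0,0]},{"xyz":[2,0,0],"rot":[0,0,0]}]'

```text
clock: 11.25
tool_pos: [0.6406, -0.0432, 0.0103]
tool_rot: [180.0, 0.2, 98.7]
contact_force: [1.7, -6.3, 3.6]
width: 0.503
grip_force: 3.7
```

>>> jog_arm --deltas '[{"xyz":[1,0,0],"rot":[0,0,0]},{"xyz":[2,0,0],"rot":[0,0,0]}]'

```text
clock: 11.45
tool_pos: [0.6406, -0.0431, 0.0103]
tool_rot: [180.0, 0.3, 98.6]
contact_force: [2.4, -9.8, 4.6]
width: 0.498
grip_force: 4.9
```

```bash
python3 look.py
```

```text
11.45 [ 0.64056487 -0.04314682  0.01030706] [ 2.4 -9.8  4.6]
top (array([625.4,  39.7]), 8.7, (104.7, 151.2)) in reader [-57.3 -75.2] -0.1
scene (array([642.2,  65.5]), 8.67, (68.7, 104.6)) in reader [-36.7 -52.3] -0.1
wrist (array([632.,  18.]), -81.4, (97.7, 101.2)) in reader [-54.1 -97.7] -90.2
tcp in reader [ -55.  -159.4]
```

The tool has stalled and the force has risen, so the rack is on the side rail. I'll back off, lift, and go round to the robot side for the final +x push.

>>> jog_arm --deltas '[{"xyz":[-15,0,0],"rot":[0,0,0]},{"xyz":[-25,0,0],"rot":[0,0,0]},{"xyz":[-25,0,-40],"rot":[0,0,0]},{"xyz":[-25,0,-80],"rot":[0,0,0]},{"xyz":[-25,0,-110],"rot":[0,0,0]},{"xyz":[-25,0,-110],"rot":[0,0,0]}]'

```text
clock: 12.2
tool_pos: [0.6465, -0.0622, 0.124]
tool_rot: [179.5, -0.0, 98.8]
contact_force: [0.9, -0.8, -0.1]
width: 0.501
grip_force: 0.0
```

>>> jog_arm --deltas '[{"xyz":[107,-85,0],"rot":[0,0,90]},{"xyz":[107,-85,0],"rot":[0,0,90]},{"xyz":[107,-85,0],"rot":[0,0,90]},{"xyz":[107,-85,0],"rot":[0,0,90]},{"xyz":[107,-85,0],"rot":[0,0,90]},{"xyz":[107,-85,0],"rot":[0,0,90]},{"xyz":[107,-85,0],"rot":[0,0,90]},{"xyz":[107,-85,0],"rot":[0,0,90]},{"xyz":[107,-85,0],"rot":[0,0,90]},{"xyz":[107,-85,0],"rot":[0,0,90]}]'

```text
clock: 13.2
tool_pos: [0.542, 0.03, 0.1185]
tool_rot: [-179.9, 0.1, 12.5]
contact_force: [-0.2, 0.3, -0.3]
width: 0.497
grip_force: 0.0
```

>>> jog_arm --deltas '[{"xyz":[0,0,0],"rot":[0,0,4.1]},{"xyz":[0,0,0],"rot":[0,0,4.1]},{"xyz":[0,0,0],"rot":[0,0,4.1]}]'

```text
clock: 13.5
tool_pos: [0.5423, 0.0299, 0.1189]
tool_rot: [-180.0, 0.1, 8.8]
contact_force: [-0.1, -0.2, 0.7]
width: 0.498
grip_force: 0.0
```

```bash
python3 look.py 4 wrist; python3 -c "
from rig import bot;s=bot.get_state();print(s['tool_rot'])"
```

```text
13.5 [0.54233873 0.02989111 0.11889839] [-0.1 -0.2  0.7]
top (array([647.1, -14.4]), -81.75, (32.6, 77.9)) in reader [ -44.1 -132. ] -90.5
scene (array([629.3,  37.9]), 8.76, (107.1, 155.8)) in reader [-53.7 -77.6] -0.0
wrist (array([628.2,  42.6]), 8.78, (101.9, 148.1)) in reader [-54.1 -72.8] -0.0
tcp in reader [-140.9  -72.2]
[-1.79982310e+02  2.45971816e-02  8.75778137e+00]
```

View pics/wrist4.png

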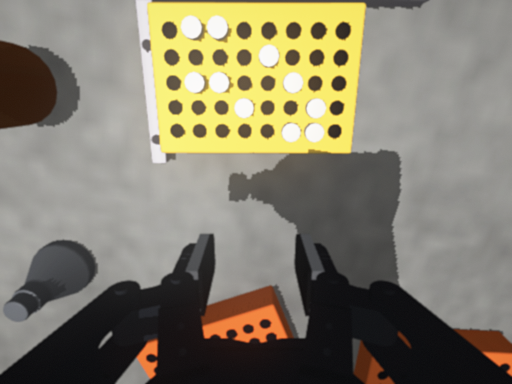

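The wrist view shows the rack flush on the side rail at x≈155, with its near face clear of the fingers and the flask well to the left. I'll descend and push +x.

>>> jog_arm --deltas '[{"xyz":[0,0,40],"rot":[0,0,0]},{"xyz":[0,0,75],"rot":[0,0,0]},{"xyz":[0,0,100],"rot":[0,0,0]},{"xyz":[0,0,110],"rot":[0,0,0]},{"xyz":[0,0,110],"rot":[0,0,0]}]'

```text
clock: 14.2
tool_pos: [0.5423, 0.0295, 0.0086]
tool_rot: [-180.0, 0.1, 8.7]
contact_force: [0.3, 0.1, 0.0]
width: 0.499
grip_force: 0.0
```

>>> jog_arm --deltas '[{"xyz":[5,0,0],"rot":[0,0,0]},{"xyz":[10,0,0],"rot":[0,0,0]},{"xyz":[14,0,0],"rot":[0,0,0]},{"xyz":[17,0,0],"rot":[0,0,0]},{"xyz":[20,0,0],"rot":[0,0,0]},{"xyz":[22,0,0],"rot":[0,0,0]},{"xyz":[23,0,0],"rot":[0,0,0]},{"xyz":[24,0,0],"rot":[0,0,0]}]'

```text
clock: 15.0
tool_pos: [0.5659, 0.0331, 0.0096]
tool_rot: [-180.0, 0.1, 8.7]
contact_force: [-1.3, -0.3, 2.0]
width: 0.5
grip_force: 1.0
```

>>> jog_arm --deltas '[{"xyz":[1,0,0],"rot":[0,0,0]},{"xyz":[2,0,0],"rot":[0,0,0]}]'

```text
clock: 15.2
tool_pos: [0.5659, 0.033, 0.0094]
tool_rot: [-180.0, 0.3, 8.7]
contact_force: [-5.0, -0.3, 4.1]
width: 0.503
grip_force: 3.0
```

>>> jog_arm --deltas '[{"xyz":[1,0,0],"rot":[0,0,0]},{"xyz":[2,0,0],"rot":[0,0,0]}]'

```text
clock: 15.4
tool_pos: [0.566, 0.033, 0.0092]
tool_rot: [-180.0, 0.5, 8.7]
contact_force: [-6.9, -1.0, 6.9]
width: 0.501
grip_force: 4.0
```

>>> jog_arm --deltas '[{"xyz":[1,0,0],"rot":[0,0,0]},{"xyz":[2,0,0],"rot":[0,0,0]},{"xyz":[2,0,0],"rot":[0,0,0]}]'

```text
clock: 15.7
tool_pos: [0.5707, 0.0338, 0.0092]
tool_rot: [-180.0, 0.2, 8.7]
contact_force: [-4.9, -0.3, 1.3]
width: 0.5
grip_force: 2.6
```

```bash
python3 look.py
```

```text
15.7 [0.57074073 0.03377263 0.00920618] [-4.9 -0.3  1.3]
top (array([637.2, -12.2]), -81.23, (40.1, 106.3)) in reader [ -53.6 -128.3] -90.0
scene (array([631.2,  40.1]), 8.66, (107.4, 154.7)) in reader [-51.5 -75.7] -0.1
wrist (array([631.1,  43.1]), 8.67, (97.4, 146.7)) in reader [-51.1 -72.7] -0.1
tcp in reader [-112.2  -72.7]
```

It broke away and slid about 4 mm. A little more to confirm rail contact.

>>> jog_arm --deltas '[{"xyz":[1,0,0],"rot":[0,0,0]},{"xyz":[2,0,0],"rot":[0,0,0]},{"xyz":[2,0,0],"rot":[0,0,0]}]'

```text
clock: 16.15
tool_pos: [0.5707, 0.0337, 0.0092]
tool_rot: [-180.0, 0.5, 8.7]
contact_force: [-8.2, -1.1, 6.0]
width: 0.496
grip_force: 4.1
```

>>> jog_arm --deltas '[{"xyz":[1,0,0],"rot":[0,0,0]},{"xyz":[2,0,0],"rot":[0,0,0]},{"xyz":[2,0,0],"rot":[0,0,0]}]'

```text
clock: 16.45
tool_pos: [0.5707, 0.0338, 0.0092]
tool_rot: [-180.0, 0.7, 8.7]
contact_force: [-10.1, -1.7, 8.9]
width: 0.501
grip_force: 5.5
```

The force is past the earlier breakaway with no motion, so the rack is on the back rail. I'll back off, rise and check.

>>> jog_arm --deltas '[{"xyz":[-12,0,0],"rot":[0,0,0]},{"xyz":[-25,0,0],"rot":[0,0,0]},{"xyz":[-30,0,0],"rot":[0,0,0]},{"xyz":[-30,0,-40],"rot":[0,0,0]},{"xyz":[-30,0,-80],"rot":[0,0,0]},{"xyz":[-30,0,-120],"rot":[0,0,0]},{"xyz":[-50,120,-160],"rot":[0,0,0]},{"xyz":[-70,200,-160],"rot":[0,0,0]},{"xyz":[-70,240,-160],"rot":[0,0,0]},{"xyz":[-70,240,-160],"rot":[0,0,0]}]'

```text
clock: 17.45
tool_pos: [0.5448, -0.1678, 0.1653]
tool_rot: [179.9, -0.2, 8.8]
contact_force: [0.5, 0.1, 0.7]
width: 0.499
grip_force: 0.0
```

>>> jog_arm --deltas '[{"xyz":[0,60,0],"rot":[0,0,0]},{"xyz":[0,100,0],"rot":[0,0,0]},{"xyz":[0,120,0],"rot":[0,0,0]},{"xyz":[0,120,0],"rot":[0,0,0]}]'

```text
clock: 17.85
tool_pos: [0.5623, -0.2901, 0.1647]
tool_rot: [179.8, -0.1, 8.3]
contact_force: [-0.5, -0.6, 0.3]
width: 0.502
grip_force: 0.0
```

```bash
python3 look.py 5 top; python3 - <<'E'
import cv2
from h import *
im=cv2.imread('pics/top5.png');cv2.imwrite('pics/c5.png',cv2.resize(im[70:220,100:300],None,fx=4,fy=4,interpolation=2))
d0=dict(np.load('top0.npz'));d=get_image('top')
for dd in(d0,d):
    W=world(dd);hsv=cv2.cvtColor(dd['frame'],cv2.COLOR_RGB2HSV)
    for nm,b in(('small',(.45,.62,-.46,-.31,.015)),('bottle',(.5,.68,.19,.3,.03)),('flask',(.38,.48,.15,.25,.03))):
        m=(W[...,0]>b[0])&(W[...,0]<b[1])&(W[...,1]>b[2])&(W[...,1]<b[3])&(W[...,2]>b[4])
        print(nm,np.median(W[m],0).round(4))
E
```

```text
17.85 [ 0.56234144 -0.29010351  0.16469843] [-0.5 -0.6  0.3]
top (array([629.3,  41.9]), 8.52, (106.0, 149.3)) in reader [-53.1 -73.6] -0.3
scene (array([632.8,  39.6]), 8.62, (104.7, 153.2)) in reader [-50.  -76.5] -0.2
wrist (array([ 525.8, -356.5]), 0.0, (0.0, 0.0)) in reader [-216.3 -451.5] -8.8
tcp in reader [-170.1 -391.5]
small [ 0.5347 -0.3807  0.0238]
bottle [0.5856 0.2235 0.0969]
flask [0.4278 0.1963 0.0449]
small [ 0.5349 -0.38    0.0239]
bottle [0.5859 0.2233 0.0968]
flask [0.4279 0.196  0.0463]
```

View pics/c5.png

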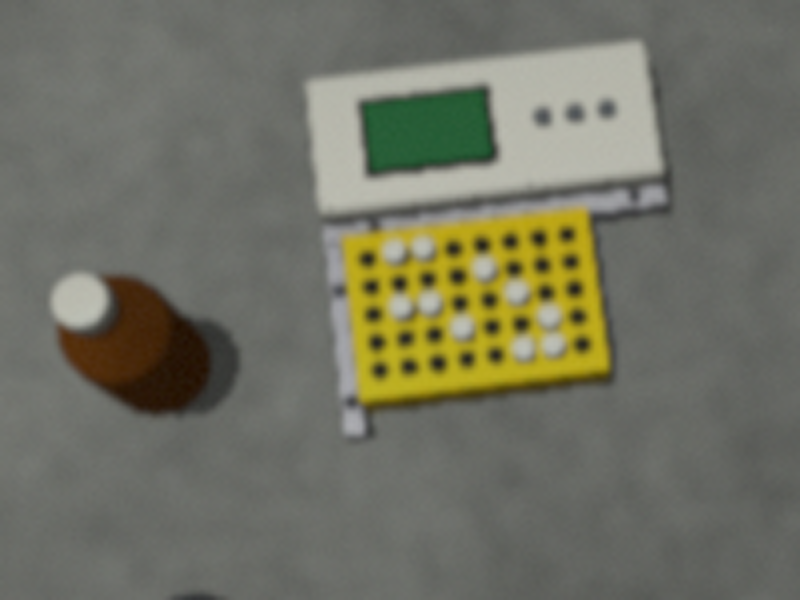

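The crop shows the rack flush against both rails, meeting at about (345,235), and the bottle, flask and small rack haven't moved. I'm handing the job in.

```bash
python3 -c "
from rig import bot;print(bot.job_done())"
```

```text
the job is handed in; nothing more can be done
None
```

The large rack is seated flush in the reader's inside corner, by camera within about 2 mm and 0.3° of its target pose; the other objects are where they were, the arm is clear, and the job was handed in at about 18 s, though the hand-in returned no verdict.

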